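# Issue one dowel from the lever dispenser

### The job

Get one dowel out of the dispenser: with the fingertips push its wooden catch tray in until it is fully home against the stop, then press the red lever pad right down so that the linked blue lid lifts, and hold it there until a dowel has rolled into the tray. Then let the lever up slowly under the fingers so that the sprung lid does not slam, and leave it shut. Grip and lift nothing, touch neither lid nor dowels, let out only one dowel, and leave the other things on the bench where they are.

Things in the scene. Friction and masses are not known exactly. Their poses are not given: they have to be found in the camera images.
- dispenser: dowel dispenser fixed to the bench, grey base plate 6 mm thick, plywood cheeks, blue lid. Origin on the bench top, on the centre line, under the home place of the tray's rear face; x points from tray to back (away from the robot, yaw within 0.25 rad), y left, z up. Base plate x -140 to 110, y +-58 mm; cheeks from x = -35 mm back, up to z = 110 mm; the open lid reaches z = 115 mm.
- tray: open wooden tray, 80 x 80 x 30 mm high, walls 5 mm, 0.17 to 0.35 kg, loose on the base plate between runners (2 to 4 mm play, tops at z = 18 mm). Origin: centre of its underside, z = 6 mm; axes as the dispenser's. Starts 25 to 47 mm short of home; home, its rear meets a rubber stop, origin at x = -40 mm (+-3) of the dispenser. Push its front wall, 40 mm before the origin, toward +x; 1 to 3 N.
- lever (a joint): lever angle, rad: 0 up (lid shut), 0.36 fully down at its stop (lid fully lifted). A spring and the lid return it: pressing takes 3 to 6 N at the pad; let go, it flies up and the lid slams. The dowel is let go at about 0.25 and is in the tray within about a second.
- lever_pad (a point): centre of the top of the red lever pad, 42 x 40 mm, right (-y) of the tray. Lever up: at x = -117, y = -88, z = 91 mm of the dispenser; it goes down 48 mm on an arc about a shaft along y at x = 15, z = 44 mm of the dispenser. Its top slopes about 0.2 rad down toward the back when up, toward the front when down.
- lid_edge (a point): middle of the upper front edge of the blue sheet-steel lid, which covers the front of the chute; its turned-down front edge is the gate. About 24 mm higher with the lid fully lifted than shut.
- lid: the blue lid, 62 x 84 mm, hinged at its rear about y; origin at the hinge. A push rod on the right joins it to the lever. Not to be touched.
- dowel_1: the front dowel, resting on the gate under the lid, the one that is to come out: beech dowel, 20 mm thick, 60 mm long, lying across the chute; origin at its centre, y along its length
- dowel_2: second in the queue; a catch on the lever holds it back while the lid is up, then it rolls forward to the gate: beech dowel, 20 mm thick, 60 mm long, lying across the chute; origin at its centre, y along its length
- dowel_3: third in the queue: beech dowel, 20 mm thick, 60 mm long, lying across the chute; origin at its centre, y along its length
- dowel_4: last in the queue: beech dowel, 20 mm thick, 60 mm long, lying across the chute; origin at its centre, y along its length
- glue_bottle: white glue bottle with orange cap, 65 x 72 x 199 mm, left of the dispenser; bystander, origin under its centre
- screwdriver_flat: flat screwdriver with red handle, 220 mm long, back left; bystander
- tape_1: roll of tape, 96 mm across, 25 mm high, back right; bystander
- marking_gauge: beech marking gauge, 210 x 65 x 71 mm, front left; bystander
Not all that is in view belongs to the job. Leave any pink or turquoise look-alike of the tray alone.

How it is judged:
By the outcome, as a careful person would: the job done as asked, in the order asked, and still so for the second after the job is handed in, with the robot touching nothing.
It also fails if it takes over 45 s, if anything falls off the work surface, if the arm or the gripper's body presses on something with over 40 N, if the wrist force passes 120 N, or if a joint passes its speed limit or range.

### The arm

A 6-joint arm with a two-finger parallel gripper is mounted at the origin on the work surface; the furniture and walls round the work are solid. World frame = base frame: x ahead of the robot, y to its left, z up, the work surface at z = 0. Lengths are in m, angles in degrees, forces in N, time in s.
With the tool pointing down it reaches from about 0.325 to 0.775 m from the base axis. Payload 5.5 kg.
Tool frame: the origin (TCP) lies at the centre of the arm's flange, where the gripper is bolted on; the fingertips stand 182 mm ahead of it and the grasp point (between the pads) lies 163 mm ahead of it; z points along the fingers, y is the direction in which the jaws open and shut (so a half turn about z gives the same grasp; the last joint's range is limited). The gripper opens to 88 mm and grips with 3 to 60 N. Pads are 20 mm wide; open, the fingers measure 115 mm over their backs; the gripper's body (75 mm by 178 mm) begins 61 mm behind the grasp point.
Start: joints at [67.741, 5.22, 70.514, -0, 104.267, -3.249], TCP at [0.195, 0.567, 0.405] pointing down, gripper open.
Joint ranges: [-164.24, 164.24], [-49.07, 125.15], [9.68, 141.18], [-86.29, 266.29], [3.28, 154.24], [-151.56, 151.56]. Speed limits (degrees/s): [147.25, 147.25, 172.46, 180, 180, 180].

### API

Orientations are given as [roll, pitch, yaw] about the fixed x, y, z axes, in that order (R = Rz(yaw) Ry(pitch) Rx(roll)).
In Python, from station import r gives the robot as it stands. The module is installed in compiled form; this text tells all that it offers. Calls block until the motion is done:
- r.reach(position, orientation): joint-space move of the TCP to a pose.
- r.servo_line(position, rotation=None, speed=0.15): straight line of the TCP; rotation=None keeps the orientation; speed is the mean speed in m/s.
- r.move_joints(angles): joint-space move.
- r.let_go() and r.grab(squeeze=None): open the fingers fully, or close them until they stop; squeeze is the grip in N (None keeps the last).
- r.wait(seconds).
- r.inverse_kinematics(position, orientation): joint angles nearest the present ones, or None.
- r.sense(): the state.
- r.snapshot(name): name is "side" or "top"; returns a dict with "frame" (400x640x3 uint8, red, green, blue), "fx", "fy", "cx", "cy" (pixels), "R" (3x3) and "t" (3): a world point X has camera coordinates R X + t. Camera axes: x right, y down, z forward; pixel columns grow to the right and rows downward; lengths in m; the calibration is good to about 2 mm. A picture is of the moment at which its call begins. There is no depth.
A pose or a line that the arm cannot do raises r.IKError and nothing moves.
- r.hand_in(): hands the job in, once; it reports no verdict.
The state is a dict: "clock": time; "joints": joint angles; "joint_vel": joint speeds; "joint_torque": joint torques, N m; "tcp_pos": TCP position; "orientation": TCP orientation; "contact_force": force on the tool from outside, world axes, zero at the start; "torque": the same for the moment, N m; "opening": finger opening in m.
Only numpy, scipy, OpenCV 4.12 (cv2) and the standard library are available. Lean on these libraries where they do the work, as an engineer would, in place of code of your own. Each camera call takes 0.05 s, during which the arm holds its last target. There are 200 camera calls.

## Working session

There is one attempt and no reset: what is moved stays moved. The work goes in short steps, each a Python script; the robot and the scene stay as the last script left them, time stands still between calls to the robot, and variables do not carry over. Pictures are saved under pics/ and viewed, on a budget of 10 in all, crops included, one or two more only if the job needs it, and the job is handed in when it is done.

```bash
mkdir -p pics; ls
cat > h.py <<'E'
from station import r
import numpy as np, cv2
def snap(n,save=None):
    s=r.snapshot(n)
    for k in("R","t"): s[k]=np.array(s[k])
    if save: cv2.imwrite(save,s["frame"][:,:,::-1])
    return s
def proj(s,X):
    c=s["R"]@np.array(X)+s["t"]; return np.array([s["fx"]*c[0]/c[2]+s["cx"],s["fy"]*c[1]/c[2]+s["cy"]])
def plane(s,uv,z):
    d=s["R"].T@np.array([(uv[0]-s["cx"])/s["fx"],(uv[1]-s["cy"])/s["fy"],1]); o=-s["R"].T@s["t"]
    return o+d*(z-o[2])/d[2]
E
python3 - <<'E'
from h import *
a=snap("top","pics/top0.png");b=snap("side","pics/side0.png")
for s in(a,b): print((-s["R"].T@s["t"]).round(3),s["fx"],s["R"].round(2).tolist())
print(r.sense())
E
```

```text
pics
[ 0.265 -0.044  1.485] 499.3555637105791 [[0.0, -1.0, -0.01], [-0.98, -0.0, -0.18], [0.18, 0.01, -0.98]]
[ 0.123 -0.811  0.688] 395.51402676586235 [[0.88, -0.48, -0.02], [-0.3, -0.5, -0.81], [0.38, 0.72, -0.58]]
{'clock': 0.1, 'joints': array([ 6.77404878e+01,  5.25582116e+00,  7.05721579e+01, -1.15261340e-03,
        1.04265936e+02, -3.25012484e+00]), 'joint_vel': array([ 0.07074993, -0.09437868, -0.04710632, -0.08501737, -0.13305941,
       -0.08218799]), 'joint_torque': array([ 2.31855774e-03, -4.47854805e+01, -4.07570887e+01,  6.99485536e-02,
        2.83617951e-02, -9.28977011e-05]), 'tcp_pos': array([0.19547092, 0.5673163 , 0.40367859]), 'orientation': array([-1.79906172e+02, -4.20879908e-03,  1.60990326e+02]), 'contact_force': array([-0.07595174, -0.52875396,  0.21853885]), 'torque': array([ 0.01527822, -0.00800895,  0.07594129]), 'opening': 0.08786390293533594}
```

View pics/top0.png

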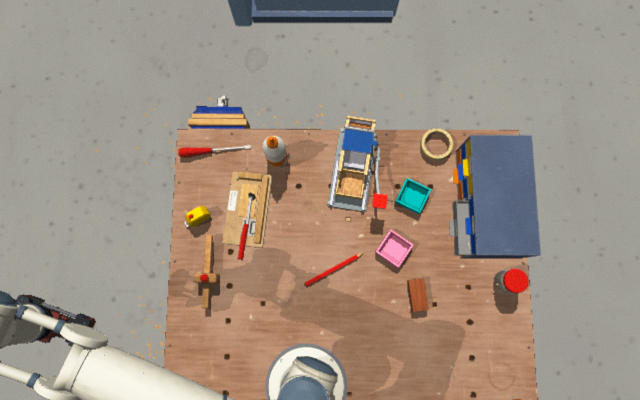

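View pics/side0.png

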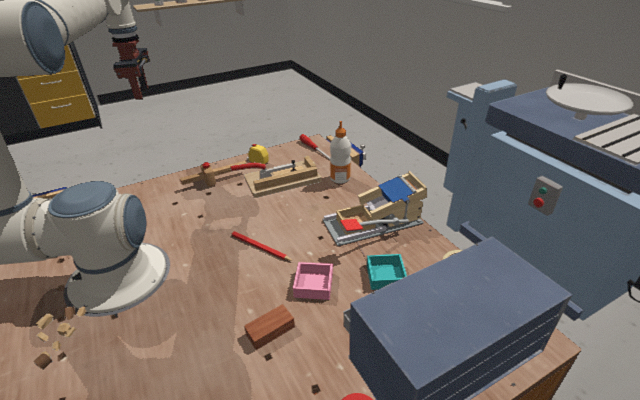

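Top view: tray candidates are the wooden one (351,188) inside the dispenser, turquoise (413,196) and pink (395,250). I choose the wooden one. Red candidates are the pad (380,201), the pencil (332,269), screwdriver handles (195,152) and (243,240), and the can (516,280). I choose the pad beside the tray. Next is a close crop with measurements.

Run:
```python
from h import *
def blob(s,f,box):
    hsv=cv2.cvtColor(s["frame"],cv2.COLOR_RGB2HSV); m=np.zeros(hsv.shape[:2],np.uint8)
    x0,y0,x1,y1=box; m[y0:y1,x0:x1]=f(hsv[y0:y1,x0:x1].astype(int))*255
    n,l,st,c=cv2.connectedComponentsWithStats(m); i=1+np.argmax(st[1:,4]); 
    cs,_=cv2.findContours((l==i).astype(np.uint8),cv2.RETR_EXTERNAL,cv2.CHAIN_APPROX_NONE)
    return c[i],st[i],cv2.minAreaRect(cs[0])
red=lambda h:((h[...,0]<6)|(h[...,0]>174))&(h[...,1]>170)&(h[...,2]>90)
blue=lambda h:(h[...,0]>100)&(h[...,0]<125)&(h[...,1]>130)&(h[...,2]>60)
a=snap("top");b=snap("side")
ra=blob(a,red,(320,110,400,230)); rb=blob(b,red,(320,170,430,245))
ba=blob(a,blue,(320,110,400,230)); bb=blob(b,blue,(370,165,430,215))
for q in(ra,rb,ba,bb):print(q)
def tri(p,q):
    A=[];B=[]
    for s,uv in((a,p),(b,q)):
        d=s["R"].T@np.array([(uv[0]-s["cx"])/s["fx"],(uv[1]-s["cy"])/s["fy"],1]);d/=np.linalg.norm(d)
        P=np.eye(3)-np.outer(d,d);A.append(P);B.append(P@(-s["R"].T@s["t"]))
    return np.linalg.lstsq(np.vstack(A),np.hstack(B),rcond=None)[0]
print("pad",tri(ra[0],rb[0]),plane(a,ra[0],.091),plane(b,rb[0],.091))
print("lid",tri(ba[0],bb[0]))
print("boxpts lid on z~.1",[plane(a,p,.1)[:2].round(3).tolist() for p in cv2.boxPoints(ba[2])])
A=cv2.resize(a["frame"][110:220,320:400],None,fx=5,fy=5,interpolation=cv2.INTER_CUBIC)
B=cv2.resize(b["frame"][168:248,318:430],None,fx=3.5,fy=3.5,interpolation=cv2.INTER_CUBIC)
o=np.zeros((550,800,3),np.uint8);o[:550,:400]=A;o[:B.shape[0],400:400+B.shape[1]]=B
cv2.imwrite("pics/c1.png",o[:,:,::-1])
```

```text
(array([379.18274112, 200.64467005]), array([372, 193,  15,  16, 197], dtype=int32), ((379.27001953125, 200.60997009277344), (14.283556938171387, 13.859292984008789), 8.130102157592773))
(array([351.        , 224.45142857]), array([341, 219,  22,  12, 175], dtype=int32), ((351.4851379394531, 224.35150146484375), (10.7464017868042, 20.39826202392578), 84.2894058227539))
(array([358.07370184, 140.8241206 ]), array([342, 129,  35,  24, 597], dtype=int32), ((359.7973327636719, 141.21621704101562), (33.208595275878906, 20.54987335205078), 9.462322235107422))
(array([395.37888199, 189.59627329]), array([379, 177,  34,  25, 483], dtype=int32), ((394.4548034667969, 190.22056579589844), (28.683631896972656, 23.2923641204834), 47.121097564697266))
pad [ 0.51485194 -0.2067128   0.09027122] [ 0.51363678 -0.20615772  0.091     ] [ 0.5155717  -0.20765269  0.091     ]
lid [ 0.68917129 -0.14817896  0.09393136]
boxpts lid on z~.1 [[0.663, -0.1], [0.724, -0.11], [0.708, -0.205], [0.647, -0.194]]
```

View pics/c1.png

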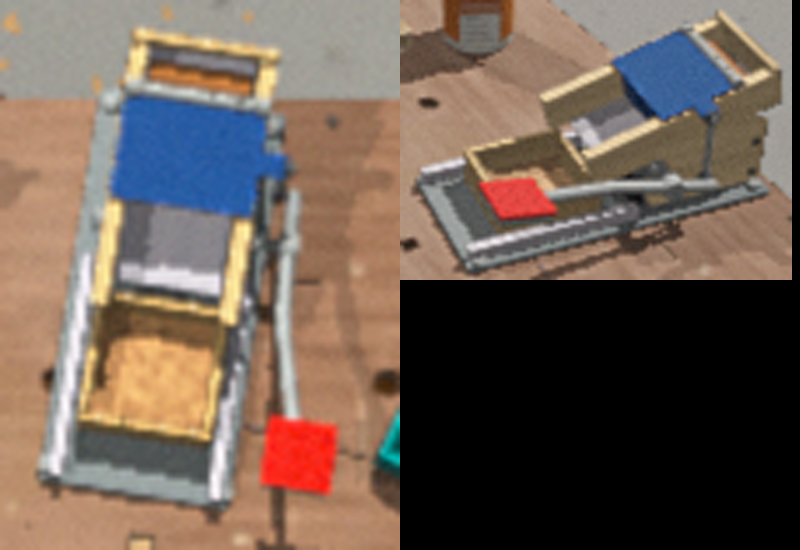

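The crop (5x, offset 320,110) confirms the wooden tray between light runners: front-wall top corners at about px (336.4,195.6) and (362.4,198). The red pad is to its right, and the plate's front corners are at about (328.4,206) and (365.6,211). Next I fit the pose from these.

Run:
```python
from h import *
a=snap("top");b=snap("side")
C=lambda x,y:(320+x/5,110+y/5)
D=lambda x,y:(318+(x-400)/3.5,168+y/3.5)
pl=lambda uv,z,s=a:plane(s,uv,z)[:2]
print("plate top cam FL,FR", pl(C(40,480),.006),pl(C(228,506),.006))
print("plate side cam FL?,FR", pl(D(416,182),.006,b),pl(D(470,268),.006,b),"BR",pl(D(766,186),.006,b))
print("tray front top L,R",pl(C(80,429),.036),pl(C(212,441),.036))
print("runner L (top)",pl(C(50,475),.018),pl(C(92,250),.018))
print("runner R side",pl(D(470,250),.018,b),pl(D(625,208),.018,b))
print("lid edge L",pl(C(112,196),.09),"R",pl(C(252,215),.09),"rear",pl(C(122,97),.11),pl(C(270,118),.11))
print("cheek front tops", pl(C(95,305),.05),pl(C(235,320),.05))
pad=np.array([.5145,-.2067])
for y in (-8,-9.5,-11):
    th=np.radians(y);R=np.array([[np.cos(th),-np.sin(th)],[np.sin(th),np.cos(th)]])
    o=pad-R@[-.117,-.088]; print(y,"origin",o)
    for n,p,z in(("FL",(-.14,.058),.006),("FR",(-.14,-.058),.006),("BR",(.11,-.058),.006),("BL",(.11,.058),.006)):
        X=[*(o+R@p),z]; u=proj(a,X);v=proj(b,X); print(n,((u-[320,110])*5).round(),((v-[318,168])*3.5+[400,0]).round())
```

```text
plate top cam FL,FR [ 0.51203136 -0.06213814] [ 0.49656315 -0.17479485]
plate side cam FL?,FR [ 0.51461218 -0.06646428] [ 0.50092748 -0.17241879] BR [ 0.74519188 -0.20709225]
tray front top L,R [ 0.53762074 -0.08537763] [ 0.53063438 -0.16320649]
runner L (top) [ 0.51306442 -0.06795117] [ 0.65133852 -0.09339111]
runner R side [ 0.50395739 -0.16728879] [ 0.62738427 -0.18516419]
lid edge L [ 0.66458184 -0.10264377] R [ 0.65340849 -0.18337345] rear [ 0.71767091 -0.10780679] [ 0.70529088 -0.19250707]
cheek front tops [ 0.60946143 -0.09399167] [ 0.60058949 -0.17643443]
-8 origin [ 0.6426086  -0.13583966]
FL [ 35. 480.] [408. 178.]
FR [226. 507.] [465. 272.]
BR [278. 110.] [766. 188.]
BL [91. 85.] [689. 106.]
-9.5 origin [ 0.6444196  -0.13921744]
FL [ 35. 474.] [413. 176.]
FR [226. 506.] [466. 271.]
BR [288. 111.] [771. 192.]
BL [102.  81.] [697. 109.]
-11 origin [ 0.64614157 -0.14264146]
FL [ 35. 467.] [417. 175.]
FR [225. 504.] [466. 270.]
BR [297. 111.] [776. 197.]
BL [112.  76.] [704. 112.]
```

```bash
cat >> h.py <<'E'
TH=-8.0; O=np.array([.6435,-.1365])
def W(x,y,ztip):  # dispenser xy, tip height -> TCP world
    t=np.radians(TH); return [O[0]+x*np.cos(t)-y*np.sin(t),O[1]+x*np.sin(t)+y*np.cos(t),ztip+.182]
ORI=[180,0,TH]
ax=np.array([np.cos(np.radians(TH)),np.sin(np.radians(TH)),0])
def F(): return np.array(r.sense()["contact_force"])
E
python3 - <<'E'
from h import *
print(r.inverse_kinematics(W(-.15,0,.16),ORI))
r.grab(3); r.reach(W(-.15,0,.16),ORI)
r.servo_line(W(-.15,0,.027),speed=.12); r.wait(.2)
f0=F(); print("base",f0,r.sense()["clock"],r.sense()["opening"])
r.servo_line(W(-.122,0,.027),speed=.05)
x=-.122
while x<-.078:
    x+=.002; r.servo_line(W(x,0,.027),speed=.025); f=F()-f0; fx=f@ax
    print(round(x,3),round(fx,1),f.round(1)[2],end=" | ")
    if fx<-7: break
s=r.sense();print(s["clock"],(s["tcp_pos"]-W(x,0,.027)).round(4))
a=snap("top","pics/t2.png");b=snap("side")
A=cv2.resize(a["frame"][110:220,320:400],None,fx=5,fy=5,interpolation=cv2.INTER_CUBIC)
B=cv2.resize(b["frame"][128:248,318:430],None,fx=3.5,fy=3.5,interpolation=cv2.INTER_CUBIC)
o=np.zeros((550,800,3),np.uint8);o[:550,:400]=A;o[:B.shape[0],400:400+B.shape[1]]=B
cv2.imwrite("pics/c2.png",o[:,:,::-1])
E
```

```text
[-1.69841353e+01 -9.18569341e+00  9.09277300e+01 -2.54444375e-14
  9.82579634e+01  8.10158647e+01]
base [ 0.83840678 -0.73026323 -0.14721425] 5.7417 0.0004325300475552317
-0.12 -0.9 -0.5 | -0.118 -1.0 0.9 | -0.116 0.2 0.3 | -0.114 -1.3 0.9 | -0.112 -1.7 0.6 | -0.11 -1.8 0.7 | -0.108 -2.4 0.2 | -0.106 -0.8 1.1 | -0.104 -1.3 -0.2 | -0.102 -0.1 0.7 | -0.1 -1.5 0.8 | -0.098 -1.5 0.6 | -0.096 -0.0 0.1 | -0.094 -2.0 0.8 | -0.092 -1.2 0.1 | -0.09 -1.4 -0.5 | -0.088 -1.8 0.1 | -0.086 -6.8 3.6 | -0.084 -14.8 9.9 | 11.2 [-0.0015  0.0005  0.    ]
```

View pics/c2.png

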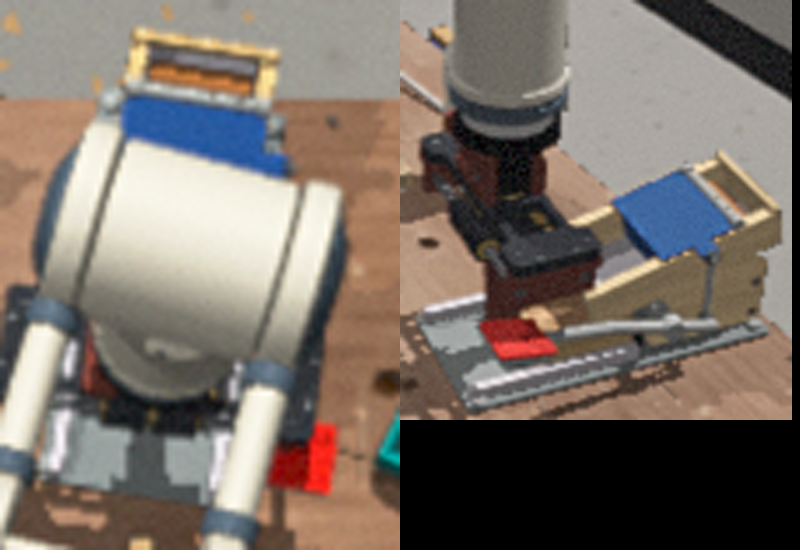

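Contact rose sharply at the stop: about 15 N at x≈-0.084, with the tray home. The side view shows the fingers at the tray front (≈545,310), clear of the pad. I'll back off, swing right and verify.

Run:
```python
from h import *
r.servo_line(W(-.13,0,.027),speed=.05)
r.servo_line(W(-.13,0,.17),speed=.2)
j=np.array(r.sense()["joints"]); j[0]-=30; r.move_joints(j)
print(r.sense()["clock"])
a=snap("top","pics/t3.png");b=snap("side")
A=cv2.resize(a["frame"][110:220,320:400],None,fx=5,fy=5,interpolation=cv2.INTER_CUBIC)
B=cv2.resize(b["frame"][128:248,318:430],None,fx=3.5,fy=3.5,interpolation=cv2.INTER_CUBIC)
o=np.zeros((550,800,3),np.uint8);o[:550,:400]=A;o[:B.shape[0],400:400+B.shape[1]]=B
cv2.imwrite("pics/c3.png",o[:,:,::-1])
```

```text
14.2917
```

View pics/c3.png

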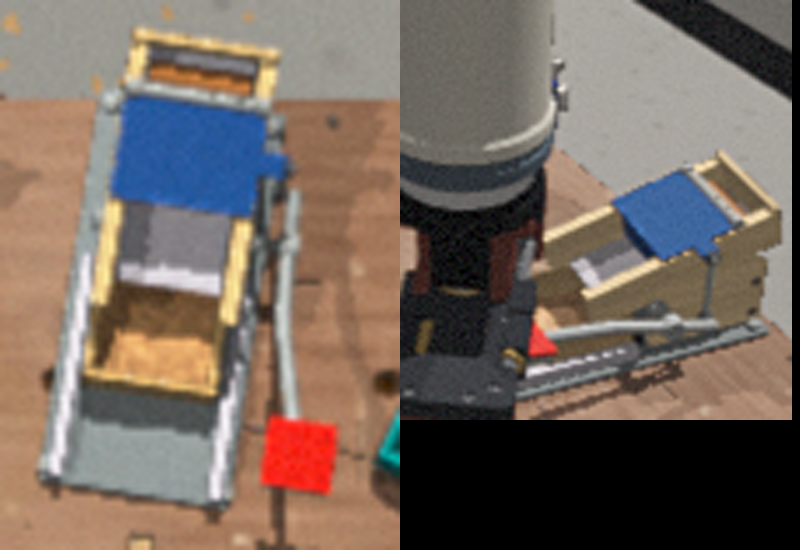

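The tray is home: its front wall moved from crop row ≈433 to ≈385, about 28 mm, and its rear sits under the chute. Now I press the lever along its arc.

```bash
cat >> h.py <<'E'
def P(th,dz=0): # pose with tip on pad at lever angle th
    q=.342-th; return W(.015-.140*np.cos(q),-.088,.044+.140*np.sin(q)+dz)
E
python3 - <<'E'
from h import *
r.reach(P(0,.04),ORI); r.servo_line(P(0,.010),speed=.08); r.wait(.15); f0=F(); print("f0",f0.round(1))
r.servo_line(P(0,.002),speed=.03)
for t in np.arange(.03,.3601,.03):
    r.servo_line(P(t),speed=.04); print(round(t,2),(F()-f0).round(1)[2],end=" | ")
d=0
while (F()-f0)[2]<14 and d>-.006: d-=.001; r.servo_line(P(.36,d),speed=.02); print(d,(F()-f0).round(1),end=" | ")
print(r.sense()["clock"]); r.wait(1.2)
a=snap("top","pics/t4.png");b=snap("side"); print(r.sense()["tcp_pos"][2]-.182,(F()-f0).round(1))
A=cv2.resize(a["frame"][110:220,320:400],None,fx=5,fy=5,interpolation=cv2.INTER_CUBIC)
B=cv2.resize(b["frame"][128:248,318:430],None,fx=3.5,fy=3.5,interpolation=cv2.INTER_CUBIC)
o=np.zeros((550,800,3),np.uint8);o[:550,:400]=A;o[:B.shape[0],400:400+B.shape[1]]=B
cv2.imwrite("pics/c4.png",o[:,:,::-1])
E
```

```text
f0 [ 0.3  0.7 -0.4]
0.03 3.8 | 0.06 3.2 | 0.09 2.8 | 0.12 3.8 | 0.15 3.7 | 0.18 3.7 | 0.21 3.4 | 0.24 4.9 | 0.27 4.6 | 0.3 4.2 | 0.33 5.3 | 0.36 10.3 | -0.001 [-6.5  2.3 14.7] | 19.7
0.04269533413991264 [-4.6  2.8 14.4]
```

View pics/c4.png

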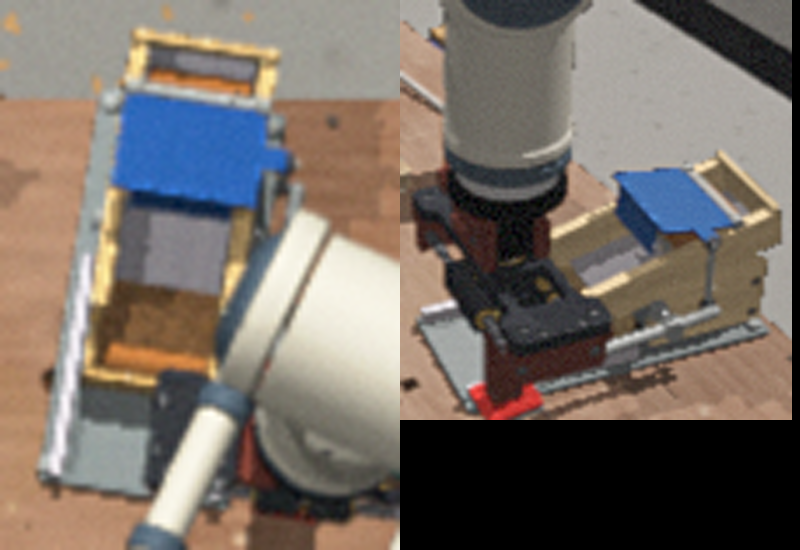

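The lid is lifted and a dowel lies in the tray at crop (160,355), against the front wall. Now I let the lever up slowly.

Run:
```python
from h import *
for t in np.arange(.34,-.001,-.02):
    r.servo_line(P(t),speed=.018 if t<.1 else .025)
    f=F(); print(round(t,2),f.round(1)[2],end=" | ")
for d in (.001,.002,.003,.004,.006,.008): r.servo_line(P(0,d),speed=.008); print(d,F().round(1)[2],end=" | ")
r.servo_line(P(0,.09),speed=.15)
j=np.array(r.sense()["joints"]); j[0]-=30; r.move_joints(j); r.wait(.3)
print(r.sense()["clock"])
a=snap("top","pics/t5.png");b=snap("side")
A=cv2.resize(a["frame"][110:220,320:400],None,fx=5,fy=5,interpolation=cv2.INTER_CUBIC)
B=cv2.resize(b["frame"][128:248,318:430],None,fx=3.5,fy=3.5,interpolation=cv2.INTER_CUBIC)
o=np.zeros((550,800,3),np.uint8);o[:550,:400]=A;o[:B.shape[0],400:400+B.shape[1]]=B
cv2.imwrite("pics/c5.png",o[:,:,::-1])
```

```text
0.34 4.7 | 0.32 5.1 | 0.3 5.5 | 0.28 4.8 | 0.26 5.1 | 0.24 5.1 | 0.22 5.1 | 0.2 4.6 | 0.18 3.8 | 0.16 3.5 | 0.14 4.5 | 0.12 3.3 | 0.1 3.9 | 0.08 4.2 | 0.06 3.8 | 0.04 3.6 | 0.02 3.5 | -0.0 3.8 | 0.001 2.5 | 0.002 2.9 | 0.003 1.8 | 0.004 -0.3 | 0.006 0.1 | 0.008 -0.6 | 30.0
```

View pics/c5.png

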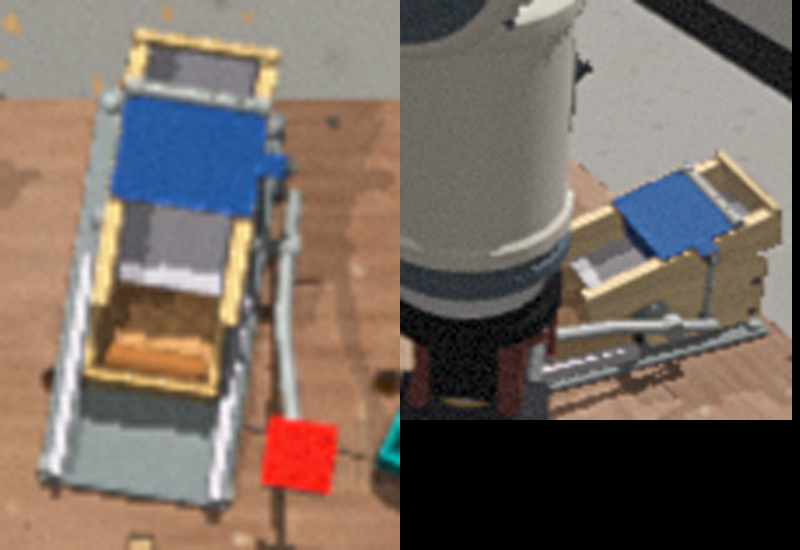

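The lid is shut, the lever is up, the tray is still home, and there is one dowel in it at crop (158,360). The queue has moved forward. I'll check the bystanders by differencing, then hand in.

Run:
```python
from h import *
p=cv2.imread("pics/top0.png").astype(int);q=cv2.imread("pics/t5.png").astype(int)
for n,(x0,y0,x1,y1) in dict(glue=(255,130,292,170),driver=(176,143,252,160),tape=(418,126,456,162),gauge=(192,230,218,310),turq=(394,176,432,214)).items():
    print(n,(abs(p-q)[y0:y1,x0:x1].max(2)>60).mean().round(3))
r.hand_in()
```

```text
glue 0.0
driver 0.0
tape 0.0
gauge 0.0
turq 0.0
the job is handed in; nothing more can be done
```

The job is handed in at about 30 s on the robot's clock, under the 45 s limit. The tray is home, and one dowel is in it.

- **Tray:** I pushed it about 28 mm with the closed fingertips. The push force jumped from about 2 N to about 15 N at the stop, and the top view showed the tray home. It was still there in the last picture.
- **Lever:** I pressed the red pad down along its arc to the stop (about 15 N) and held it. A picture then showed the dowel in the tray with the lid lifted.
- **Release:** I let the lever up slowly over about 4 s. The fingers stayed in contact at about 3 to 5 N until the lid shut.
- **Last checks:** The final picture shows the lid shut, the lever up and one dowel in the tray. The robot is touching nothing. Comparing top views, the glue bottle, screwdriver, tape, marking gauge and turquoise tray show no change; I did not compare the pink tray.

No check failed. While pressing the tray against its stop there was also about 10 N upward on the fingers, probably friction, with no visible effect.

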